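# Gauge the toy saucepan for a new lid

### The arm

A 6-joint arm with a two-finger parallel gripper is mounted at the origin on the work surface. World frame = base frame: x ahead of the robot, y to its left, z up, the work surface at z = 0. Lengths are in m, angles in rad, forces in N, time in s.
With the tool pointing down it reaches from about 0.375 to 0.9 m from the base axis. Payload 3.1 kg.
Tool frame: the origin (TCP) lies where the fingers leave the gripper's body, on its centre line; the fingertips stand 73 mm ahead of it and the grasp point (between the pads) lies 54 mm ahead of it; z points along the fingers, y is the line along which they close (so a half turn about z gives the same grasp; the last joint's range is limited). The gripper opens to 85 mm and grips with 20 to 120 N. Pads are 22 mm wide; open, the fingers measure 114 mm over their backs; the gripper's body (76 mm by 85 mm) begins 54 mm behind the grasp point. The pads swing forward as they close: fully open they stand 13 mm farther back than shut.
Start: joints at [-1.383, 0.527, 1.433, -0, 1.181, -0.178], TCP at [0.224, -0.584, 0.304] pointing down, gripper open.
Joint ranges: [-3.08, 3.08], [-0.75, 2.2], [0.22, 2.44], [-1.43, 4.57], [0, 2.65], [-2.85, 2.85]. Speed limits (rad/s): [2.79, 2.79, 3.14, 3.14, 3.14, 3.14].

### API

Orientations are given as a unit quaternion [x, y, z, w].
In Python, from station import manip gives the robot as it stands.
- The arm moves only by the shell command python3 -m crank 'ROWS' [FORCE]. ROWS is JSON, a list of rows, each an object with "dp": the shift along the tool's x, y, z normalised to -1 to 1, where 1 is 50 cm, a list of three; "delta_rot": the turn, a rotation vector about the tool's x, y, z normalised to -1 to 1, where 1 is 2 pi rad, a list of three; "fingers": the opening, from -1 (shut) to 1 (fully open). A call has 1 to 12 rows; each row shifts and turns the commanded pose from where the row before left it, along the tool's axes as they then stand; what a row does not reach is not made up. A row lasts 1/12 s, in which the tool goes at most 41.7 mm and 7.16 degrees, less where a joint would pass 70% of its speed; a pose out of reach is approached as far as the arm can. A call with a number of a shift or a turn outside -1 to 1 is refused whole. A call with a gripper value outside its range is refused whole. The fingers move at their own pace and stop on an object; FORCE is the grip in N (left out, the last holds). Time passes only in rows, so rows that do not move let the fingers close. It gives the time, the measured TCP pose, the force, the opening and the grip force at its end, in the units of the state.
- manip.sense(): the state, without advancing time (a new reading comes with each control period).
- manip.snapshot(name): name is "scene" or "side" or "wrist"; returns (picture, depth): 400x640x3 uint8, red, green, blue; 400x640 float32, m along the optical axis (not along the pixel's ray), 0 where there is no reading.
- manip.camera_model(name): a dict with "fx", "fy", "cx", "cy" (pixels), "origin" and "attitude" of the camera in the world. Camera axes: x right, y up, looking along -z (the intrinsics and any distortion apply to the point x, -y, -z); pixel columns grow to the right and rows downward; lengths in m; the calibration is good to about 2 mm. A picture is of the moment at which its call begins: read the wrist's pose just before it. camera_model takes no time and is no camera call; for the wrist camera it gives the pose at the moment of the call.
- manip.sign_off(): hands the job in; it is judged then, once.
The state is a dict: "t": time; "q": joint angles; "qd": joint speeds; "tau": joint torques, N m; "tcp_pos": TCP position; "tool_rot": TCP orientation; "force": force on the tool from outside, world axes, zero at the start; "ft_torque": the same for the moment, N m; "finger_gap": opening from 0.0 (shut) to 1.0 (fully open); "gripper_force": force on a finger pad.
Only numpy, scipy, OpenCV 4.12 (cv2) and the standard library are available. Lean on these libraries where they do the work, as an engineer would, in place of code of your own. Each camera call takes 0.05 s, during which the arm holds its last target. There are 200 camera calls.

### The job

The lid of the grey toy saucepan is lost and a new one must be made to size. Holding the telescoping gauge by its orange knob, stand it inside the saucepan, push the knob fully down so that the plungers spring out to the wall and lock there, then lift it straight out with the knob still down and stand it upright on the round cork coaster, plungers still locked at the pan's width. Leave the saucepan and the white teacup standing where they are.

Things in the scene. Friction and masses are not known exactly. Their poses are not given: they have to be found in the camera images.
- gauge: Loose telescoping gauge standing on its foot, 144 mm tall, 0.2 kg. Origin: centre of the foot's underside, z up. Foot 44 mm across, 8 mm high; steel cross tube 44 mm long along x at 20 mm height; stem 14 mm across; round orange knob with black rings, 28 mm across, at 100 to 144 mm (grip at 122). It can be carried by the knob; with the foot on a floor, pushing the knob slides it down the stem.
- gauge_knob (a joint): How far the orange knob is pushed down: 0 m up (start), 0.020 m fully down. Friction 8 N (12 N near the bottom) holds it where it is left, also when the gauge is lifted by it. At 0.006 m it lets both plungers spring out (0.6 N each); from 0.018 m it clamps them where they are. Fully down, the knob spans 80 to 124 mm above the foot's underside.
- tip_a (a point): Round outer end of the brass plunger, 12 mm thick, that slides out of the cross tube to the gauge's +x, 20 mm above the foot's underside. Held in at the start (48 mm from tip_a to tip_b); travels up to 18 mm (84 mm tip to tip if nothing stops them).
- tip_b (a point): The same on the gauge's -x side; each plunger moves by itself. The distance from tip_a to tip_b is the gauged width, 68 mm in the saucepan.
- saucepan: Grey aluminium toy saucepan, loose, 0.3 kg. Origin: centre of its underside, z up. Outside 76 mm across and 42 mm high, straight round wall 4 mm thick (inside width 68 mm), inner floor 4 mm above the underside. A handle with a black grip sticks out along its +x to 134 mm from the centre, at 28 to 40 mm height.
- coaster: Round cork coaster, 90 mm across and 4 mm thick, fixed to the table. Origin: centre of its underside, at table height.
- teacup: White teacup, loose, to be left alone: 66 mm across, 52 mm high, with a handle. Origin: centre of its underside. Farther off stand fixed toys: a red fridge (195 mm high, about 0.5 m to the robot's right), a blue bed frame (85 mm high, beyond the work), a green armchair (115 mm) and a yellow stool (60 mm), about 0.5 m to its left.
There are look-alikes about, which are no part of the job. Leave any red look-alike of the saucepan alone.

How it is judged:
On the way, in this order (a step that is already met when the one before it is completed fails the run):
1. the gauge stands inside the saucepan with its plungers out against the wall and its knob pushed down (horizontal distance between gauge and saucepan below 0.016 m and z of gauge in the frame of saucepan below 0.015 m and value of joint gauge_knob above 0.0175 m and distance between tip_a and tip_b above 0.06 m), for 0.2 s.
2. the gauge has been lifted clear of the saucepan with the plungers still locked at its width (z of gauge in the frame of saucepan above 0.045 m and distance between tip_a and tip_b between 0.06 and 0.075 m), for 0.1 s.
At the end, for the whole second after the job is handed in: The gauge stands upright (within 0.15 rad) and at rest on the cork coaster, its axis within 30 mm of the coaster's centre, knob down (over 16.5 mm), plungers locked at 60 to 75 mm tip to tip; the saucepan stands within 40 mm and the teacup within 30 mm of where it was, both upright (horizontal distance between gauge and coaster below 0.03 m and height (world z) of gauge below 0.012 m and angle between gauge's own z axis and vertical below 0.15 rad and linear speed of gauge below 0.02 m/s and distance between tip_a and tip_b between 0.06 and 0.075 m and value of joint gauge_knob above 0.0165 m and distance of saucepan from where it was at the start of the episode below 0.04 m and angle between each of saucepan, teacup's own z axis and vertical below 0.1 rad and distance of teacup from where it was at the start of the episode below 0.03 m); the robot touches nothing.
It fails at once if the saucepan is lifted or tipped over (height (world z) of saucepan above 0.03 m or angle between saucepan's own z axis and vertical above 0.5 rad).
It fails at once if the teacup is knocked over or pushed away (distance of teacup from where it was at the start of the episode above 0.05 m or angle between teacup's own z axis and vertical above 0.5 rad).
It also fails if it takes over 51 s, if anything falls off the work surface, if the arm or the gripper's body presses on something with over 40 N, if the wrist force passes 120 N, or if a joint passes its speed limit or range.

## Working session

There is one attempt and no reset: what is moved stays moved. The work goes in short steps, Python scripts to look and compute and a shell command to move; the robot and the scene stay as the last step left them, time stands still between calls to the robot, and variables do not carry over. Pictures are saved under pics/ and viewed, at most 10 in all, crops included, and the job is handed in when it is done.

```bash
mkdir -p pics; ls
cat > h.py <<'E'
import numpy as np,cv2
from station import manip
from scipy.spatial.transform import Rotation as R
def save(im,n): cv2.imwrite('pics/'+n+'.png',im[:,:,::-1])
def pts(m,d):
    v,u=np.mgrid[0:400,0:640]
    p=np.stack([(u-m['cx'])/m['fx']*d,-(v-m['cy'])/m['fy']*d,-d],-1)
    a=np.array(m['attitude']); Rm=a if a.shape==(3,3) else R.from_quat(a).as_matrix()
    return p@Rm.T+np.array(m['origin'])
E
python3 - <<'E'
from h import *
for n in('scene','side'):
    m=manip.camera_model(n);im,d=manip.snapshot(n);print(m);save(im,n);np.savez(n,im=im,d=d,p=pts(m,d))
s=manip.sense();print(s['t'],s['tcp_pos'],s['tool_rot'],s['force'])
E
```

```text
pics
{'fx': 368.0191974486706, 'fy': 368.0191974486706, 'cx': 315.54298902756267, 'cy': 196.33959059297243, 'origin': array([0.90273408, 0.32594356, 0.54498777]), 'attitude': array([0.14745753, 0.34616185, 0.8478063 , 0.37370139])}
{'fx': 401.78012982946285, 'fy': 401.78012982946285, 'cx': 322.63223366243096, 'cy': 196.58274477496263, 'origin': array([0.36552961, 0.56813687, 0.75428617]), 'attitude': array([-0.04549573,  0.34119939,  0.93121621, -0.11978937])}
0.1 [ 0.22349909 -0.5831299   0.30299506] [ 9.83320310e-01  1.81879563e-01 -6.71533657e-06 -9.96665317e-04] [-0.07706987 -0.33659217  0.84930194]
```

View pics/scene.png

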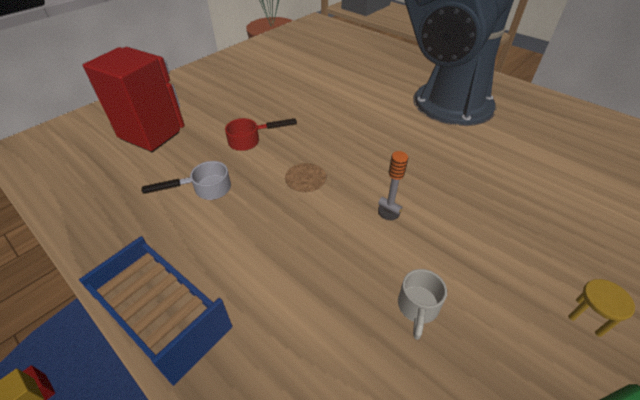

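View pics/side.png

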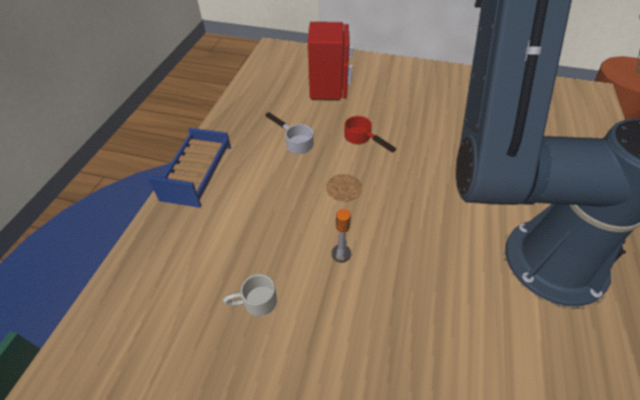

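The scene view shows the gauge at (395,185), grey saucepan at (211,180), cork coaster at (306,177) and teacup at (422,295). There are two saucepans. The red one at (242,134) is the look-alike; the grey one with the black grip at (211,180) fits the description. Next I'll measure and make one enlarged crop.

Run:
```python
from h import *
boxes={'scene':dict(knob=(380,145,415,185),pan=(188,158,234,202),coast=(280,158,332,196),cup=(395,265,450,340)),
'side':dict(knob=(330,205,356,235),pan=(284,122,318,156),coast=(322,170,366,204),cup=(222,272,280,318))}
for n in boxes:
    z=np.load(n+'.npz');im,p=z['im'],z['p']
    hsv=cv2.cvtColor(im,cv2.COLOR_RGB2HSV).astype(int);H,S,V=hsv[...,0],hsv[...,1],hsv[...,2]
    for k,(a,b,c,d) in boxes[n].items():
        w=np.zeros(H.shape,bool);w[b:d,a:c]=1;P=p
        ok=w&(z['d']>0)
        if k=='knob': ok&=(S>150)&(P[...,2]>.08)
        if k=='pan': ok&=(S<70)&(P[...,2]>.036)&(P[...,2]<.048)
        if k=='cup': ok&=(S<70)&(P[...,2]>.046)&(P[...,2]<.06)
        if k=='coast': ok&=(S>110)&(P[...,2]<.01)
        q=P[ok]; 
        if len(q)==0: print(n,k,'none');continue
        c,r=cv2.minEnclosingCircle(q[:,:2].astype(np.float32))
        print(n,k,len(q),'mean',q.mean(0).round(3),'z',q[:,2].min().round(3),q[:,2].max().round(3),'circ',np.round(c,3),round(r,3))
z=np.load('scene.npz');save(np.hstack([cv2.resize(z['im'][120:240,130:330],None,fx=2.4,fy=2.4),cv2.resize(z['im'][120:240,350:450],None,fx=2.4,fy=2.4)]),'crop')
```

```text
scene knob 391 mean [0.458 0.103 0.131] z 0.102 0.146 circ [0.452 0.1  ] 0.015
scene pan 279 mean [ 0.645 -0.217  0.04 ] z 0.036 0.044 circ [ 0.645 -0.218] 0.041
scene coast 840 mean [ 0.49  -0.09   0.004] z -0.0 0.007 circ [ 0.489 -0.092] 0.046
scene cup 532 mean [0.589 0.251 0.05 ] z 0.046 0.055 circ [0.593 0.254] 0.044
side knob 261 mean [0.449 0.107 0.133] z 0.103 0.146 circ [0.451 0.102] 0.015
side pan 154 mean [ 0.643 -0.217  0.04 ] z 0.036 0.044 circ [ 0.65  -0.224] 0.051
side coast 728 mean [ 0.486 -0.09   0.003] z -0.001 0.009 circ [ 0.488 -0.091] 0.046
side cup 283 mean [0.584 0.252 0.05 ] z 0.046 0.054 circ [0.592 0.253] 0.044
```

View pics/crop.png

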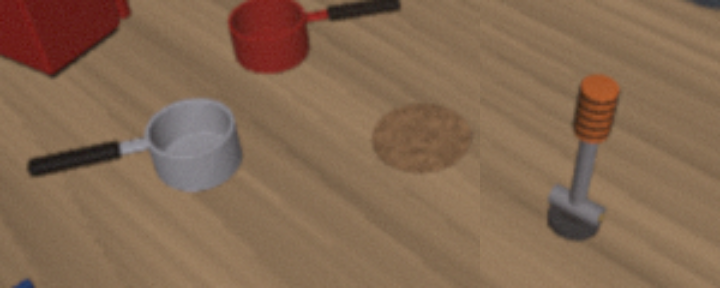

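The crop confirms the grey pan with the black grip, left of the crop, and the orange-knobbed gauge on the right. Moving above the gauge.

```bash
r='{"dp":[0.0581,-0.0461,0],"delta_rot":[0,0,0],"fingers":1}'
python3 -m crank '[{"dp":[0.0581,-0.0461,0],"delta_rot":[0,0,0],"fingers":1},{"dp":[0.0581,-0.0461,0],"delta_rot":[0,0,0],"fingers":1},{"dp":[0.0581,-0.0461,0],"delta_rot":[0,0,0],"fingers":1},{"dp":[0.0581,-0.0461,0],"delta_rot":[0,0,0],"fingers":1},{"dp":[0.0581,-0.0461,0],"delta_rot":[0,0,0],"fingers":1},{"dp":[0.0581,-0.0461,0],"delta_rot":[0,0,0],"fingers":1},{"dp":[0.0581,-0.0461,0],"delta_rot":[0,0,0],"fingers":1},{"dp":[0.0581,-0.0461,0],"delta_rot":[0,0,0],"fingers":1},{"dp":[0.0581,-0.0461,0],"delta_rot":[0,0,0],"fingers":1},{"dp":[0.0581,-0.0461,0],"delta_rot":[0,0,0],"fingers":1},{"dp":[0.0581,-0.0461,0],"delta_rot":[0,0,0],"fingers":1},{"dp":[0.0581,-0.0461,0],"delta_rot":[0,0,0],"fingers":1}]'
python3 -m crank '[{"dp":[0.0274,-0.0701,0],"delta_rot":[0,0,0],"fingers":1},{"dp":[0.0274,-0.0701,0],"delta_rot":[0,0,0],"fingers":1},{"dp":[0.0274,-0.0701,0],"delta_rot":[0,0,0],"fingers":1},{"dp":[0.0274,-0.0701,0],"delta_rot":[0,0,0],"fingers":1},{"dp":[0.0274,-0.0701,0],"delta_rot":[0,0,0],"fingers":1},{"dp":[0.0274,-0.0701,0],"delta_rot":[0,0,0],"fingers":1},{"dp":[0.0274,-0.0701,0],"delta_rot":[0,0,0],"fingers":1},{"dp":[0.0274,-0.0701,0],"delta_rot":[0,0,0],"fingers":1},{"dp":[0,0,0],"delta_rot":[0,0,0],"fingers":1},{"dp":[0,0,0],"delta_rot":[0,0,0],"fingers":1}]'
cat >> h.py <<'E'
def go(x,y,z):
    s=manip.sense();Rm=R.from_quat(s['tool_rot']).as_matrix();e=np.array([x,y,z])-s['tcp_pos']
    dp=Rm.T@e/.5;print('t',s['t'],'tcp',np.round(s['tcp_pos'],4),'dp',dp.round(4),'min rows',np.ceil(np.linalg.norm(e)/.0375),'toolx',Rm[:,0].round(3),'z',Rm[:,2].round(4),'gap',s['finger_gap'],s['gripper_force'],'F',np.round(s['force'],1))
E
python3 - <<'E'
from h import *
m=manip.camera_model('wrist');im,d=manip.snapshot('wrist');save(im,'wr1');P=pts(m,d)
hsv=cv2.cvtColor(im,cv2.COLOR_RGB2HSV).astype(int)
ok=(hsv[...,1]>150)&(hsv[...,0]<14)&(P[...,2]>.13)&(P[...,2]<.155)&(d>0);q=P[ok]
print(len(q),q.mean(0) if len(q) else 0, cv2.minEnclosingCircle(q[:,:2].astype(np.float32)) if len(q) else 0)
go(.452,.101,.176)
E
```

```text
t: 1.1
tcp_pos: [0.4506, -0.1988, 0.3037]
tool_rot: [0.983, 0.182, -0.0, -0.0]
force: [-0.1, -1.0, -0.1]
finger_gap: 1.002
gripper_force: 0.0
t: 1.93
tcp_pos: [0.4516, 0.1022, 0.3037]
tool_rot: [0.983, 0.184, -0.0, 0.0]
force: [0.3, -0.7, 0.7]
finger_gap: 0.996
gripper_force: 0.0
41 [0.46126751 0.10369527 0.13607599] ((0.45333027839660645, 0.10040460526943207), 0.013827878050506115)
t 1.9833 tcp [0.4519 0.1009 0.3037] dp [ 0.0004 -0.0003  0.2554] min rows 4.0 toolx [ 0.933  0.36  -0.001] z [-5.e-04 -6.e-04 -1.e+00] gap 1.0001910406417003 0.0 F [ 0.9 -0.2  0.2]
```

View pics/wr1.png

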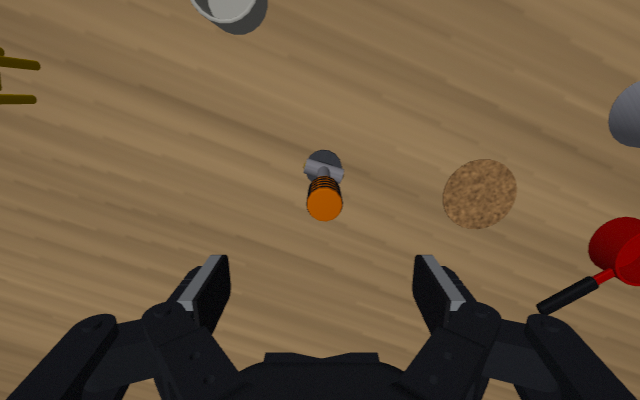

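The wrist view shows the orange knob at (324,203), centred between the fingers (gap centre about 321), with the foot at (323,165). Descending and gripping.

```bash
python3 -m crank '[{"dp":[0.0006,0,0.055],"delta_rot":[0,0,0],"fingers":1},{"dp":[0.0006,0,0.055],"delta_rot":[0,0,0],"fingers":1},{"dp":[0,0,0.055],"delta_rot":[0,0,0],"fingers":1},{"dp":[0,0,0.05],"delta_rot":[0,0,0],"fingers":1},{"dp":[0,0,0.03],"delta_rot":[0,0,0],"fingers":1},{"dp":[0,0,0.01],"delta_rot":[0,0,0],"fingers":1},{"dp":[0,0,0],"delta_rot":[0,0,0],"fingers":1}]' 60
python3 -m crank '[{"dp":[0,0,0],"delta_rot":[0,0,0],"fingers":-1},{"dp":[0,0,0],"delta_rot":[0,0,0],"fingers":-1},{"dp":[0,0,0],"delta_rot":[0,0,0],"fingers":-1},{"dp":[0,0,0],"delta_rot":[0,0,0],"fingers":-1},{"dp":[0,0,0],"delta_rot":[0,0,0],"fingers":-1},{"dp":[0,0,0],"delta_rot":[0,0,0],"fingers":-1},{"dp":[0,0,0],"delta_rot":[0,0,0],"fingers":-1},{"dp":[0,0,0],"delta_rot":[0,0,0],"fingers":-1},{"dp":[0,0,0],"delta_rot":[0,0,0],"fingers":-1},{"dp":[0,0,0],"delta_rot":[0,0,0],"fingers":-1}]'
```

```text
t: 2.57
tcp_pos: [0.4525, 0.0991, 0.1753]
tool_rot: [0.984, 0.181, -0.002, -0.0]
force: [0.5, 0.4, 0.3]
finger_gap: 1.0
gripper_force: 0.0
t: 3.4
tcp_pos: [0.4533, 0.1006, 0.1772]
tool_rot: [0.983, 0.182, 0.001, 0.0]
force: [-0.3, -1.3, 6.6]
finger_gap: 0.309
gripper_force: 58.6
```

```bash
python3 -m crank '[{"dp":[0,0,-0.02],"delta_rot":[0,0,0],"fingers":-1},{"dp":[0,0,-0.05],"delta_rot":[0,0,0],"fingers":-1},{"dp":[0,0,-0.06],"delta_rot":[0,0,0],"fingers":-1},{"dp":[0,0,-0.05],"delta_rot":[0,0,0],"fingers":-1},{"dp":[0,0,-0.02],"delta_rot":[0,0,0],"fingers":-1},{"dp":[0,0,0],"delta_rot":[0,0,0],"fingers":-1},{"dp":[0,0,0],"delta_rot":[0,0,0],"fingers":-1}]'
python3 - <<'E'
from h import *
im,d=manip.snapshot('scene');im2,d2=manip.snapshot('side')
save(np.hstack([cv2.resize(im[40:240,320:480],None,fx=2.4,fy=2.4),cv2.resize(im2[100:300,250:410],None,fx=2.4,fy=2.4)]),'lift')
go(.645,-.218,.28)
E
```

```text
t: 3.98
tcp_pos: [0.4524, 0.1008, 0.2765]
tool_rot: [0.983, 0.182, 0.0, 0.0]
force: [0.4, -0.6, -2.8]
finger_gap: 0.314
gripper_force: 59.4
t 4.0833 tcp [0.4518 0.1007 0.2752] dp [ 0.1328  0.7335 -0.0108] min rows 10.0 toolx [ 0.934  0.358 -0.003] z [-3.e-03  1.e-04 -1.e+00] gap 0.31188741475743403 59.393441677093506 F [-0.1 -0.2 -1.5]
```

View pics/lift.png

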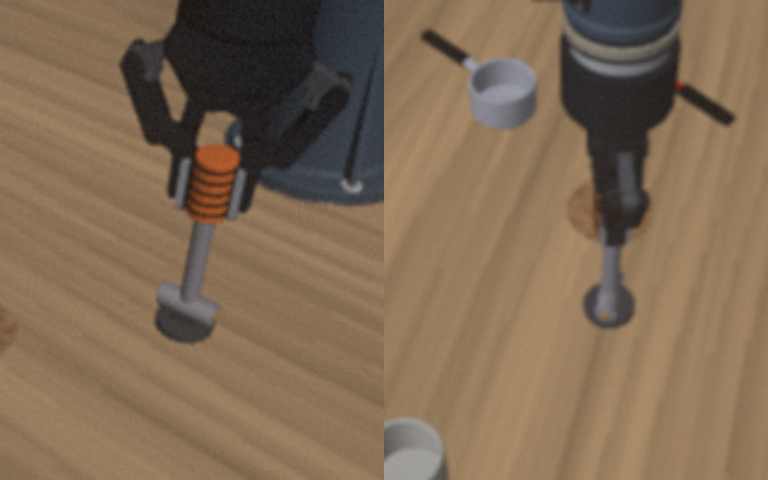

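The gauge hangs upright, held at the knob. Carrying it over the grey pan.

```bash
python3 -m crank '[{"dp":[0.0066,0.0367,0],"delta_rot":[0,0,0],"fingers":-1},{"dp":[0.0121,0.0667,0],"delta_rot":[0,0,0],"fingers":-1},{"dp":[0.0121,0.0667,0],"delta_rot":[0,0,0],"fingers":-1},{"dp":[0.0121,0.0667,0],"delta_rot":[0,0,0],"fingers":-1},{"dp":[0.0121,0.0667,0],"delta_rot":[0,0,0],"fingers":-1},{"dp":[0.0121,0.0667,0],"delta_rot":[0,0,0],"fingers":-1},{"dp":[0.0121,0.0667,0],"delta_rot":[0,0,0],"fingers":-1},{"dp":[0.0121,0.0667,0],"delta_rot":[0,0,0],"fingers":-1},{"dp":[0.0121,0.0667,0],"delta_rot":[0,0,0],"fingers":-1},{"dp":[0.0121,0.0667,0],"delta_rot":[0,0,0],"fingers":-1},{"dp":[0.0121,0.0667,0],"delta_rot":[0,0,0],"fingers":-1},{"dp":[0.0054,0.03,0],"delta_rot":[0,0,0],"fingers":-1}]'
python3 -m crank '[{"dp":[0,0,0],"delta_rot":[0,0,0],"fingers":-1},{"dp":[0,0,0],"delta_rot":[0,0,0],"fingers":-1},{"dp":[0,0,0],"delta_rot":[0,0,0],"fingers":-1}]'
python3 - <<'E'
from h import *
go(.645,-.218,.225)
m=manip.camera_model('wrist');im,d=manip.snapshot('wrist');P=pts(m,d)
S=cv2.cvtColor(im,cv2.COLOR_RGB2HSV)[...,1]
ok=(S<70)&(P[...,2]>.037)&(P[...,2]<.046)&(d>0)&(np.hypot(P[...,0]-.645,P[...,1]+.218)<.05);q=P[ok]
print('pan rim',len(q),cv2.minEnclosingCircle(q[:,:2].astype(np.float32)),q.min(0),q.max(0))
im2,d2=manip.snapshot('scene');P2=pts(manip.camera_model('scene'),d2)
ok=(P2[...,2]>.09)&(P2[...,2]<.16)&(np.hypot(P2[...,0]-.645,P2[...,1]+.218)<.05)&(d2>0);q=P2[ok]
for a in np.arange(.09,.16,.01):
    s=q[(q[:,2]>=a)&(q[:,2]<a+.01)]
    if len(s): print(round(a,2),len(s),s.mean(0).round(4),np.ptp(s,0).round(3))
save(np.vstack([cv2.resize(im[0:240],(480,180)),cv2.resize(im2[50:230,120:280],(480,420))[:,:]]),'over')
E
```

```text
t: 5.08
tcp_pos: [0.6474, -0.2223, 0.2737]
tool_rot: [0.984, 0.181, -0.0, 0.001]
force: [0.9, 0.5, -1.7]
finger_gap: 0.313
gripper_force: 59.7
t: 5.33
tcp_pos: [0.6448, -0.2169, 0.2742]
tool_rot: [0.983, 0.182, -0.002, -0.002]
force: [0.5, 1.1, -2.8]
finger_gap: 0.316
gripper_force: 59.7
t 5.3333 tcp [ 0.6448 -0.2169  0.2742] dp [-0.0001  0.0026  0.0984] min rows 2.0 toolx [ 0.934  0.358 -0.003] z [-0.0045  0.003  -1.    ] gap 0.3156456585673315 59.673975706100464 F [ 0.5  1.1 -2.8]
pan rim 683 ((0.6516813039779663, -0.21669554710388184), 0.044697441160678864) [ 0.61310682 -0.25460892  0.03700784] [ 0.69000359 -0.17970961  0.04318861]
0.09 28 [ 0.649  -0.2017  0.0984] [0.036 0.026 0.005]
0.1 169 [ 0.6494 -0.2102  0.1046] [0.044 0.042 0.009]
0.11 76 [ 0.6458 -0.2078  0.1159] [0.02  0.045 0.01 ]
0.12 119 [ 0.6447 -0.2116  0.1242] [0.019 0.045 0.01 ]
0.13 33 [ 0.6441 -0.2126  0.135 ] [0.012 0.009 0.01 ]
0.14 34 [ 0.6444 -0.2126  0.1447] [0.012 0.009 0.01 ]
0.15 39 [ 0.6443 -0.2121  0.155 ] [0.012 0.01  0.01 ]
```

View pics/over.png

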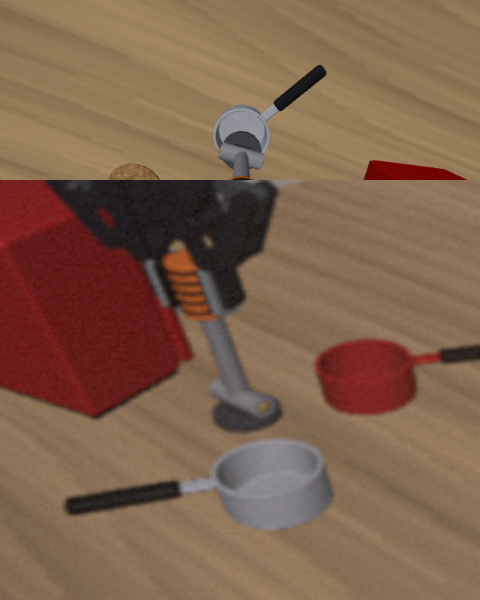

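The gauge hangs above the grey pan, whose handle points away from the red one. The pan's x differs by 6 mm between cameras, so I'll fit its rim with robust circles before going down.

Run:
```python
from h import *
from scipy.optimize import least_squares
for n in('wrist','side','scene'):
    m=manip.camera_model(n);im,d=manip.snapshot(n);P=pts(m,d);S=cv2.cvtColor(im,cv2.COLOR_RGB2HSV)[...,1]
    ok=(S<70)&(d>0)&(np.hypot(P[...,0]-.648,P[...,1]+.218)<.045)
    q=P[ok&(P[...,2]>.0395)&(P[...,2]<.046)]
    f=least_squares(lambda c:np.hypot(q[:,0]-c[0],q[:,1]-c[1])-.036,[.648,-.218],loss='soft_l1',f_scale=.002)
    print(n,'rim',len(q),f.x.round(4),'ext',q.min(0).round(3),q.max(0).round(3))
    g=P[(S<110)&(d>0)&(np.hypot(P[...,0]-.645,P[...,1]+.218)<.03)&(P[...,2]>.130)&(P[...,2]<.165)]
    if len(g)>5:
        f=least_squares(lambda c:np.hypot(g[:,0]-c[0],g[:,1]-c[1])-.007,[.645,-.217]-0*g[0,:2],loss='soft_l1',f_scale=.002)
        print('  stem',len(g),f.x.round(4),g.mean(0).round(4))
    g=P[(S<110)&(d>0)&(np.hypot(P[...,0]-.645,P[...,1]+.218)<.035)&(P[...,2]>.09)&(P[...,2]<.108)]
    if len(g)>5: print('  foot',len(g),g.min(0).round(4),g.max(0).round(4),cv2.minEnclosingCircle(g[:,:2].astype(np.float32)))
```

```text
wrist rim 595 [ 0.6426 -0.2174] ext [ 0.613 -0.255  0.04 ] [ 0.68  -0.18   0.043]
  stem 352 [ 0.6427 -0.2173] [ 0.6479 -0.2152  0.149 ]
  foot 903 [ 0.6217 -0.237   0.0972] [ 0.6646 -0.1959  0.1079] ((0.6428682208061218, -0.2171880006790161), 0.022008800879120827)
side rim 92 [ 0.6406 -0.216 ] ext [ 0.604 -0.254  0.04 ] [ 0.677 -0.178  0.044]
  stem 63 [ 0.6413 -0.2177] [ 0.6397 -0.2126  0.1465]
  foot 111 [ 0.6197 -0.239   0.0988] [ 0.6623 -0.1955  0.1077] ((0.6400024890899658, -0.21655265986919403), 0.023097895085811615)
scene rim 179 [ 0.6426 -0.2161] ext [ 0.606 -0.256  0.04 ] [ 0.68  -0.178  0.043]
  stem 130 [ 0.6428 -0.2179] [ 0.6453 -0.213   0.1479]
  foot 182 [ 0.6223 -0.2368  0.0974] [ 0.665  -0.1956  0.1078] ((0.6437467336654663, -0.21633195877075195), 0.021924441680312157)
```

All three cameras now agree that the pan centre (0.642,-0.217) and gauge axis (0.642,-0.2175) match within about 1 mm. Lowering.

```bash
python3 -m crank '[{"dp":[0,0,0.03],"delta_rot":[0,0,0],"fingers":-1},{"dp":[0,0,0.03],"delta_rot":[0,0,0],"fingers":-1},{"dp":[0,0,0.03],"delta_rot":[0,0,0],"fingers":-1},{"dp":[0,0,0.03],"delta_rot":[0,0,0],"fingers":-1},{"dp":[0,0,0.025],"delta_rot":[0,0,0],"fingers":-1},{"dp":[0,0,0.02],"delta_rot":[0,0,0],"fingers":-1},{"dp":[0,0,0.015],"delta_rot":[0,0,0],"fingers":-1},{"dp":[0,0,0],"delta_rot":[0,0,0],"fingers":-1},{"dp":[0,0,0],"delta_rot":[0,0,0],"fingers":-1}]'
python3 -m crank '[{"dp":[0,0,0.008],"delta_rot":[0,0,0],"fingers":-1},{"dp":[0,0,0.008],"delta_rot":[0,0,0],"fingers":-1},{"dp":[0,0,0.008],"delta_rot":[0,0,0],"fingers":-1},{"dp":[0,0,0.006],"delta_rot":[0,0,0],"fingers":-1}]'
```

```text
t: 6.33
tcp_pos: [0.6461, -0.2181, 0.1863]
tool_rot: [0.983, 0.182, -0.0, -0.0]
force: [-1.1, -0.0, -1.4]
finger_gap: 0.31
gripper_force: 59.8
t: 6.67
tcp_pos: [0.6472, -0.2187, 0.174]
tool_rot: [0.983, 0.182, 0.002, 0.001]
force: [-0.9, 0.5, 8.6]
finger_gap: 0.313
gripper_force: 60.7
```

```bash
python3 -m crank '[{"dp":[0,0,0.006],"delta_rot":[0,0,0],"fingers":-1},{"dp":[0,0,0.006],"delta_rot":[0,0,0],"fingers":-1},{"dp":[0,0,0.006],"delta_rot":[0,0,0],"fingers":-1},{"dp":[0,0,0],"delta_rot":[0,0,0],"fingers":-1},{"dp":[0,0,0],"delta_rot":[0,0,0],"fingers":-1}]'
python3 -m crank '[{"dp":[0,0,0.005],"delta_rot":[0,0,0],"fingers":-1},{"dp":[0,0,0.005],"delta_rot":[0,0,0],"fingers":-1},{"dp":[0,0,0],"delta_rot":[0,0,0],"fingers":-1}]'
```

```text
t: 7.08
tcp_pos: [0.6472, -0.2188, 0.1647]
tool_rot: [0.983, 0.182, 0.002, 0.001]
force: [-0.1, -0.2, 5.7]
finger_gap: 0.31
gripper_force: 60.7
t: 7.33
tcp_pos: [0.6473, -0.2188, 0.1613]
tool_rot: [0.983, 0.182, 0.002, 0.001]
force: [-2.6, 2.0, 12.6]
finger_gap: 0.308
gripper_force: 61.1
```

```bash
python3 -m crank '[{"dp":[0,0,0.005],"delta_rot":[0,0,0],"fingers":-1},{"dp":[0,0,0.003],"delta_rot":[0,0,0],"fingers":-1},{"dp":[0,0,0],"delta_rot":[0,0,0],"fingers":-1}]'
```

```text
t: 7.58
tcp_pos: [0.6476, -0.2189, 0.1612]
tool_rot: [0.983, 0.182, 0.002, 0.002]
force: [-6.5, 2.8, 28.4]
finger_gap: 0.311
gripper_force: 63.3
```

The stop is reached: z is unchanged while the force rose to 28 N. Hold briefly, unload, then lift slowly.

```bash
python3 -m crank '[{"dp":[0,0,0],"delta_rot":[0,0,0],"fingers":-1},{"dp":[0,0,0],"delta_rot":[0,0,0],"fingers":-1},{"dp":[0,0,-0.006],"delta_rot":[0,0,0],"fingers":-1},{"dp":[0,0,-0.004],"delta_rot":[0,0,0],"fingers":-1},{"dp":[0,0,0],"delta_rot":[0,0,0],"fingers":-1},{"dp":[0,0,0],"delta_rot":[0,0,0],"fingers":-1}]'
python3 -m crank '[{"dp":[0,0,-0.006],"delta_rot":[0,0,0],"fingers":-1},{"dp":[0,0,-0.006],"delta_rot":[0,0,0],"fingers":-1},{"dp":[0,0,-0.006],"delta_rot":[0,0,0],"fingers":-1},{"dp":[0,0,0],"delta_rot":[0,0,0],"fingers":-1},{"dp":[0,0,0],"delta_rot":[0,0,0],"fingers":-1}]'
python3 - <<'E'
from h import *
for n in('scene','side'):
    m=manip.camera_model(n);im,d=manip.snapshot(n);P=pts(m,d);S=cv2.cvtColor(im,cv2.COLOR_RGB2HSV)[...,1]
    q=P[(S<70)&(d>0)&(np.hypot(P[...,0]-.645,P[...,1]+.218)<.045)&(P[...,2]<.07)]
    print(n,'top z hist',np.histogram(q[:,2],bins=np.arange(0,.072,.004))[0])
    if n=='scene': save(cv2.resize(im[120:220,130:270],None,fx=4,fy=4),'lift2')
E
```

```text
t: 8.08
tcp_pos: [0.6473, -0.2188, 0.1614]
tool_rot: [0.983, 0.182, 0.002, 0.001]
force: [-2.3, 1.0, 12.8]
finger_gap: 0.315
gripper_force: 61.1
t: 8.5
tcp_pos: [0.6459, -0.2182, 0.1669]
tool_rot: [0.983, 0.182, -0.0, -0.0]
force: [0.2, -0.7, -2.0]
finger_gap: 0.312
gripper_force: 59.6
scene top z hist [ 40  83  77  80 125  77  98 110 157 161 164  11  10  11  12  10  11]
side top z hist [28 43 41 53 77 56 46 64 81 98 76  8  7  4  5  6  7]
```

View pics/lift2.png

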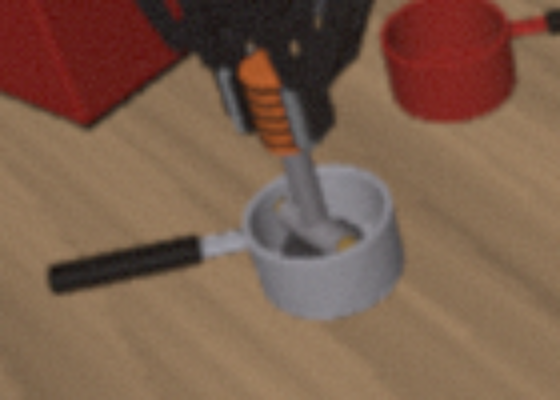

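The brass plungers are out on both sides at (280,207) and (345,243), and the pan is still on the table with its rim at 42 mm. Lifting straight out.

```bash
python3 -m crank '[{"dp":[0,0,-0.01],"delta_rot":[0,0,0],"fingers":-1},{"dp":[0,0,-0.015],"delta_rot":[0,0,0],"fingers":-1},{"dp":[0,0,-0.02],"delta_rot":[0,0,0],"fingers":-1},{"dp":[0,0,-0.03],"delta_rot":[0,0,0],"fingers":-1},{"dp":[0,0,-0.03],"delta_rot":[0,0,0],"fingers":-1},{"dp":[0,0,-0.03],"delta_rot":[0,0,0],"fingers":-1},{"dp":[0,0,-0.03],"delta_rot":[0,0,0],"fingers":-1},{"dp":[0,0,-0.02],"delta_rot":[0,0,0],"fingers":-1},{"dp":[0,0,0],"delta_rot":[0,0,0],"fingers":-1},{"dp":[0,0,0],"delta_rot":[0,0,0],"fingers":-1},{"dp":[0,0,0],"delta_rot":[0,0,0],"fingers":-1}]'
python3 - <<'E'
from h import *
m=manip.camera_model('wrist');im,d=manip.snapshot('wrist');P=pts(m,d);H=cv2.cvtColor(im,cv2.COLOR_RGB2HSV)
t=manip.sense()['tcp_pos']
z0=t[2]-.156
q=P[(d>0)&(np.hypot(P[...,0]-t[0],P[...,1]-t[1])<.045)&(P[...,2]>z0+.012)&(P[...,2]<z0+.034)]
print('cross tube',len(q),q.min(0).round(3),q.max(0).round(3),'width',cv2.minAreaRect(q[:,:2].astype(np.float32)*1000))
g=P[(d>0)&(np.hypot(P[...,0]-t[0],P[...,1]-t[1])<.04)&(P[...,2]>z0-.005)&(P[...,2]<z0+.012)]
print('foot',len(g),g.mean(0),cv2.minEnclosingCircle(g[:,:2].astype(np.float32)))
go(.488,-.091,t[2])
save(im[:300],'wr3')
E
```

```text
t: 9.52
tcp_pos: [0.6456, -0.2178, 0.2593]
tool_rot: [0.983, 0.182, -0.001, -0.001]
force: [0.1, -0.7, -1.9]
finger_gap: 0.311
gripper_force: 59.6
cross tube 1815 [ 0.634 -0.249  0.115] [ 0.654 -0.183  0.137] width ((643.7554931640625, -215.87855529785156), (17.038532257080078, 66.33190155029297), 4.266390323638916)
foot 1087 [ 0.65373472 -0.2165646   0.10854713] ((0.6434338688850403, -0.2186904102563858), 0.02196035534143448)
t 9.5667 tcp [ 0.6455 -0.2178  0.2588] dp [-0.2034 -0.3494  0.001 ] min rows 6.0 toolx [ 0.934  0.358 -0.002] z [-0.0021  0.0013 -1.    ] gap 0.31748508193494646 59.59910809993744 F [ 0.3  0.3 -1.9]
```

View pics/wr3.png

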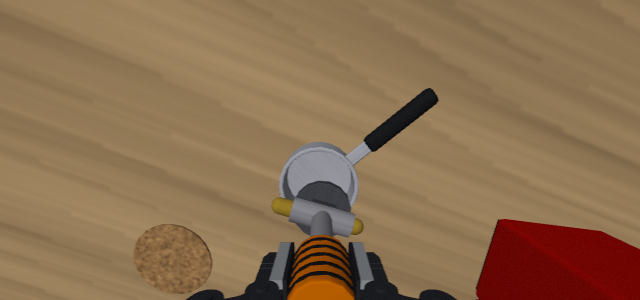

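Plungers are locked at about 67 mm across; their brass ends are at (282,207) and (356,227). The pan is in place and the coaster is at (173,258). Moving over the coaster and lowering.

```bash
python3 -m crank '[{"dp":[-0.0125,-0.022,0],"delta_rot":[0,0,0],"fingers":-1},{"dp":[-0.025,-0.0435,0],"delta_rot":[0,0,0],"fingers":-1},{"dp":[-0.025,-0.0435,0],"delta_rot":[0,0,0],"fingers":-1},{"dp":[-0.025,-0.0435,0],"delta_rot":[0,0,0],"fingers":-1},{"dp":[-0.025,-0.0435,0],"delta_rot":[0,0,0],"fingers":-1},{"dp":[-0.025,-0.0435,0],"delta_rot":[0,0,0],"fingers":-1},{"dp":[-0.025,-0.0435,0],"delta_rot":[0,0,0],"fingers":-1},{"dp":[-0.025,-0.0435,0],"delta_rot":[0,0,0],"fingers":-1},{"dp":[-0.0125,-0.022,0],"delta_rot":[0,0,0],"fingers":-1},{"dp":[0,0,0],"delta_rot":[0,0,0],"fingers":-1},{"dp":[0,0,0],"delta_rot":[0,0,0],"fingers":-1}]'
python3 -m crank '[{"dp":[0,0,0.03],"delta_rot":[0,0,0],"fingers":-1},{"dp":[0,0,0.03],"delta_rot":[0,0,0],"fingers":-1},{"dp":[0,0,0.03],"delta_rot":[0,0,0],"fingers":-1},{"dp":[0,0,0.03],"delta_rot":[0,0,0],"fingers":-1},{"dp":[0,0,0.03],"delta_rot":[0,0,0],"fingers":-1},{"dp":[0,0,0.02],"delta_rot":[0,0,0],"fingers":-1},{"dp":[0,0,0.01],"delta_rot":[0,0,0],"fingers":-1},{"dp":[0,0,0],"delta_rot":[0,0,0],"fingers":-1},{"dp":[0,0,0],"delta_rot":[0,0,0],"fingers":-1}]'
```

```text
t: 10.48
tcp_pos: [0.4903, -0.091, 0.2596]
tool_rot: [0.983, 0.182, -0.0, 0.0]
force: [0.9, -1.9, -1.2]
finger_gap: 0.312
gripper_force: 59.7
t: 11.23
tcp_pos: [0.491, -0.0916, 0.1699]
tool_rot: [0.983, 0.182, 0.0, 0.0]
force: [0.1, -0.6, -2.8]
finger_gap: 0.314
gripper_force: 59.7
```

```bash
python3 -m crank '[{"dp":[0,0,0.006],"delta_rot":[0,0,0],"fingers":-1},{"dp":[0,0,0.006],"delta_rot":[0,0,0],"fingers":-1},{"dp":[0,0,0.004],"delta_rot":[0,0,0],"fingers":-1},{"dp":[0,0,0.002],"delta_rot":[0,0,0],"fingers":-1},{"dp":[0,0,0],"delta_rot":[0,0,0],"fingers":-1}]'
```

```text
t: 11.65
tcp_pos: [0.4905, -0.0913, 0.1614]
tool_rot: [0.983, 0.182, 0.0, 0.0]
force: [-0.5, -0.4, 0.6]
finger_gap: 0.313
gripper_force: 60.3
```

Contact. A little preload, soften the grip, open slowly, then fully.

```bash
python3 -m crank '[{"dp":[0,0,0.002],"delta_rot":[0,0,0],"fingers":-1},{"dp":[0,0,0.001],"delta_rot":[0,0,0],"fingers":-1},{"dp":[0,0,0],"delta_rot":[0,0,0],"fingers":-1}]' 20
python3 -m crank '[{"dp":[0,0,0],"delta_rot":[0,0,0],"fingers":-0.2},{"dp":[0,0,0],"delta_rot":[0,0,0],"fingers":0},{"dp":[0,0,0],"delta_rot":[0,0,0],"fingers":0.4},{"dp":[0,0,0],"delta_rot":[0,0,0],"fingers":1},{"dp":[0,0,0],"delta_rot":[0,0,0],"fingers":1},{"dp":[0,0,0],"delta_rot":[0,0,0],"fingers":1},{"dp":[0,0,0],"delta_rot":[0,0,0],"fingers":1},{"dp":[0,0,0],"delta_rot":[0,0,0],"fingers":1}]'
```

```text
t: 11.9
tcp_pos: [0.4906, -0.0913, 0.1613]
tool_rot: [0.983, 0.182, 0.001, 0.0]
force: [-3.2, 0.2, 13.4]
finger_gap: 0.308
gripper_force: 61.5
t: 12.57
tcp_pos: [0.4904, -0.0912, 0.1593]
tool_rot: [0.983, 0.182, -0.0, -0.0]
force: [-0.3, 0.7, -0.1]
finger_gap: 0.999
gripper_force: 0.0
```

Retreat straight up, then check.

```bash
python3 -m crank '[{"dp":[0,0,-0.02],"delta_rot":[0,0,0],"fingers":1},{"dp":[0,0,-0.05],"delta_rot":[0,0,0],"fingers":1},{"dp":[0,0,-0.06],"delta_rot":[0,0,0],"fingers":1},{"dp":[0,0,-0.06],"delta_rot":[0,0,0],"fingers":1},{"dp":[0,0,-0.06],"delta_rot":[0,0,0],"fingers":1},{"dp":[0,0,-0.03],"delta_rot":[0,0,0],"fingers":1},{"dp":[0,0,0],"delta_rot":[0,0,0],"fingers":1},{"dp":[0,0,0],"delta_rot":[0,0,0],"fingers":1},{"dp":[0,0,0],"delta_rot":[0,0,0],"fingers":1}]'
python3 - <<'E'
from h import *
for n in('scene','side','wrist'):
    m=manip.camera_model(n);im,d=manip.snapshot(n);P=pts(m,d);S=cv2.cvtColor(im,cv2.COLOR_RGB2HSV)
    k=P[(S[...,1]>150)&(S[...,0]<14)&(d>0)&(np.hypot(P[...,0]-.489,P[...,1]+.091)<.04)&(P[...,2]>.06)]
    print(n,'knob',len(k),k.min(0).round(3) if len(k) else 0,k.max(0).round(3) if len(k) else 0)
    c=P[(d>0)&(np.hypot(P[...,0]-.489,P[...,1]+.091)<.045)&(P[...,2]>.018)&(P[...,2]<.032)]
    if len(c): print('  tube',cv2.minAreaRect(c[:,:2].astype(np.float32)*1000))
    if n=='scene': save(cv2.resize(im[90:270,130:450],None,fx=2.4,fy=2.4),'end')
E
```

```text
t: 13.32
tcp_pos: [0.4896, -0.0909, 0.2988]
tool_rot: [0.983, 0.182, -0.001, -0.0]
force: [0.3, 1.0, 0.1]
finger_gap: 0.999
gripper_force: 0.0
scene knob 306 [ 0.476 -0.104  0.084] [ 0.503 -0.077  0.13 ]
  tube ((488.8854064941406, -87.99095153808594), (17.346996307373047, 65.64340209960938), 4.234156131744385)
side knob 211 [ 0.474 -0.117  0.086] [ 0.526 -0.059  0.399]
  tube ((486.13055419921875, -83.71638488769531), (17.21053123474121, 55.908973693847656), 3.9069857597351074)
wrist knob 102 [ 0.484 -0.106  0.09 ] [ 0.503 -0.078  0.127]
  tube ((488.8056335449219, -89.74855041503906), (17.84675407409668, 66.10486602783203), 5.69087553024292)
```

View pics/end.png

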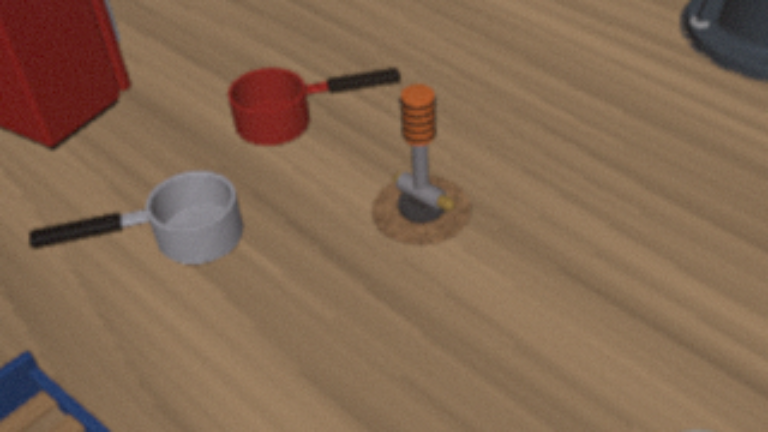

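The gauge stands upright at the centre of the coaster, at (420,205), with the knob top at about 128 mm (fully down) and the plungers out at about 67 mm. The pan is unmoved. Handing in.

```bash
python3 -c "
from station import manip
print(manip.sign_off())"
```

```text
the job is handed in; nothing more can be done
None
```

I handed the job in at about 13.5 s, with no verdict returned: the gauge stands upright near the centre of the coaster, knob fully down and plungers locked at about 67 mm, the saucepan is still in place, and the arm never went near the teacup.

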